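# Free, shift and re-lock the range lever of an electrode tester

### The job

Set the electrode tester to the marked range: turn its red clamp knob counter-clockwise to the stop to free the range lever, feel the lever through the zigzag gate (the two crossings are hidden under the brush seal and lie in a different place each time) until it is fully home at the end of the near lane beside the red disc, then turn the clamp knob clockwise to its stop again so that the lever is locked there. Leave the three loose glass electrodes undisturbed.

Things in the scene. Friction and masses are not known exactly. Their poses are not given: they have to be found in the camera images.
- console: Grey fixed bench console, 240 (x) x 420 (y) x 124 mm high, with a silver gate face (116 x 164 mm) in mid-top. Origin: centre of its underside; x points away from the robot, y left, z up: 'far' is +x, 'near' -x. The clamp knob drives hidden locking fingers, 10 mm per rad of knob; they close the lane ends, and reach home only if no stem is in their way.
- lever_ball (a point): Centre of the black ball, 38 mm in diameter, on top of the range lever, about 175 to 195 mm above the table. Stem below it 10 mm thick with a collar 16 mm thick from 14 to 30 mm below the ball centre; the silver face lies 50 to 70 mm below the ball.
- clamp_grip (a point): On the axis of the red clamp knob, at the height to grip it, on the left of the console top at console x = +30, y = +150 mm. The knob is an upright bar 66 mm long, 16 mm thick; this point lies 17 mm below its top edge and 27 mm above the black pedestal. The point's x axis runs along the bar, z up is the turning axis.
- clamp_knob (a joint): Turn of the clamp knob in rad: 0 = clockwise to its stop (lever locked; bar 0.65 rad clockwise of the console's x axis seen from above), growing counter-clockwise to 1.3 at its other stop (lever free; below about 1 the lever is still caught). Friction 0.06 N m; stays where left.
- disc_red_mid (a point): Centre of the top of the flat red disc, 30 mm in diameter, on the console top, marking the wanted end of the near lane: at console x = -45 mm and y = +100 mm (left end) or -100 mm (right end). With the lever fully home there the ball centre is about 30 mm horizontally from this point.
- disc_white_mid (a point): Centre of the top of the white disc, same size, at the other end of the near lane (not wanted).
- cradle_tube: Glass electrode with a brass end, 155 mm long, 22 mm thick, lying loose along x in two cork cradles on the right of the console top at console y = -165 mm. Origin at the middle of its underside. Not to be disturbed.
- comb_tube: Comb-shaped glass electrode, 190 mm long, lying loose on the table to the left. Origin under its middle. Not to be disturbed.
- fork_tube: Forked glass electrode, 200 mm long, lying loose on the table to the right. Origin under its middle. Not to be disturbed.
- lever_pivot (a point): The fixed cross pivot on which the range lever swings, inside the console, 6 mm above its origin. The lever's straight stem (10 mm thick) always points at it and the ball centre is always 190 mm from it. The lever stays where it is left; about 1.5 N at the ball moves it. Axes as the console's.
- gate_mid (a point): Centre of the hidden gate, 112 mm above the pivot; axes as the console's. In this level plane the stem's axis runs in three lanes along y at x = +26 (far), 0 (middle), -26 mm (near), with 2.5 mm play in x, from y = -46 to +46. Lever starts locked at the right end (y = -45) of the far lane. Fingers close lane ends at 30 to 37 mm: home means 42 mm or more out.
- crossing_far (a point): Middle (x 13, y 21 mm from gate_mid) of the stretch that holds the one crossing from far to middle lane. The crossing is hidden under the brush seal and not at this point: its centre lies anywhere within 14 mm of it along y, drawn anew each time, and lets the stem's axis pass within 3 mm of its centre; elsewhere is a hard wall, so feel for it.
- crossing_near (a point): Same for the one crossing from middle to near lane (x -13, y -21 mm from gate_mid): its hidden centre lies anywhere within 14 mm of this point along y, drawn independently, passing the stem's axis within 3 mm of its centre. Must be felt for. At ball height all distances are about 1.7 times (1.6 when tilted) those in the gate plane.

How it is judged:
By the outcome, as a careful person would: the job done as asked, in the order asked, and still so for the second after the job is handed in, with the robot touching nothing.
It also fails if it takes over 72 s, if anything falls off the work surface, if the arm or the gripper's body presses on something with over 40 N, if the wrist force passes 120 N, or if a joint passes its speed limit or range.

### The arm

A 7-joint arm with a two-finger parallel gripper is mounted at the origin on the work surface. World frame = base frame: x ahead of the robot, y to its left, z up, the work surface at z = 0. Lengths are in m, angles in rad, forces in N, time in s.
With the tool pointing down it reaches from about 0.4 to 0.9 m from the base axis. Payload 5.6 kg.
Tool frame: the origin (TCP) lies at the very end of the fingers, on their centre line; the grasp point (between the pads) lies manip.pinch_z behind it (manip.pinch_z is the distance from the TCP to the grasp point, in m); z points along the fingers, y is the direction in which the jaws open and shut (so a half turn about z gives the same grasp; the last joint's range is limited). The gripper opens to 92 mm and grips with 3 to 60 N. Pads are 20 mm wide; open, the fingers measure 128 mm over their backs; the gripper's body (75 mm by 189 mm) begins 69 mm behind the grasp point.
Start: joints at [-1.266, 0.468, -0.012, 1.603, 0.006, 1.071, -0.056], TCP at [0.222, 0.611, 0.215] pointing down, gripper open.
Joint ranges: [-2.53, 2.53], [-0.31, 2.02], [-1.57, 1.55], [0.28, 2.44], [-1.29, 4.43], [0.15, 1.84], [-2.92, 2.92]. Speed limits (rad/s): [2.57, 2.57, 3.14, 3.14, 3.14, 3.14, 3.14].

### API

Orientations are given as a 3x3 rotation matrix whose columns are the frame's x, y, z axes.
In Python, from workcell import read_state, optics, manip gives the robot as it stands.
- The arm moves only by the shell command python3 -m pendant 'ROWS'. ROWS is a JSON object of lists of equal length, an entry for each row: "xyz": the shift along the tool's x, y, z in cm, a list of three; "rot": the turn, a rotation vector about the tool's x, y, z in rad, a list of three; "fingers": the gripper's target within -1 to 1 (shut at 1, half-way at 0, fully open at -1). In form: {"xyz": [[tx, ty, tz], ...], "rot": [[rx, ry, rz], ...], "fingers": [fingers, ...]}. A call has 1 to 8 rows; each row shifts and turns the commanded pose from where the row before left it, along the tool's axes as they then stand; what a row does not reach is not made up. A row lasts 1/10 s, in which the tool goes at most 50 mm and 8.59 degrees, less where a joint would pass 70% of its speed; a pose out of reach is approached as far as the arm can. A call with a gripper value outside its range is refused whole. The fingers move at their own pace and stop on an object; the grip force is fixed at half the most. Time passes only in rows, so rows that do not move let the fingers close. It gives the time, the measured TCP pose, the force and the opening at its end, in the units of the state.
- read_state(): the state, without advancing time (a new reading comes with each control period).
- optics.snapshot(name): name is "side" or "top"; returns (picture, depth): 384x512x3 uint8, red, green, blue; 384x512 float32, m along the optical axis (not along the pixel's ray), 0 where there is no reading.
- optics.camera_params(name): a dict with "camera_matrix" (3x3 intrinsics, pixels), "position" and "orientation" of the camera in the world. Camera axes: x right, y up, looking along -z (the intrinsics and any distortion apply to the point x, -y, -z); pixel columns grow to the right and rows downward; lengths in m; the calibration is good to about 2 mm. A picture is of the moment at which its call begins. camera_params takes no time and is no camera call.
- manip.close_job(): hands the job in, once; it reports no verdict.
Trained networks look in the newest picture that a camera, given by its name, has taken for a name from the list of things; names that differ only in an ending like _2 or _b are one class to them, and where a whole thing is asked for, a point or a joint stands for the part that bears it (a point fixed in the world has none). Each returns a list of dicts, best first, with "score" (0 to 1); they miss things now and then, are a little off and sometimes report something else, mostly with a low value. They report only what shows in the picture. A call takes as long as a camera call.
- optics.find_in(camera, thing): "at" ([x, y, z] in m, in world coordinates, good to about 4 mm: the middle of the surface that is visible of it).
- optics.masks_of(camera, thing): "mask" (384x512 bool, what is visible of it).
- optics.tip_of(camera, thing): "at" ([x, y, z] in m, in world coordinates, good to about 4 mm: a listed point, or the origin of a listed thing).
The state is a dict: "clock": time; "joint_positions": joint angles; "dq": joint speeds; "effort": joint torques, N m; "tcp_pos": TCP position; "orientation": TCP orientation; "contact_force": force on the tool from outside, world axes, zero at the start; "moment": the same for the moment, N m; "width": finger opening in m.
Only numpy, scipy, OpenCV 4.12 (cv2) and the standard library are available. Lean on these libraries where they do the work, as an engineer would, in place of code of your own. Each camera call takes 0.05 s, during which the arm holds its last target. There are 200 camera calls.

## Working session

There is one attempt and no reset: what is moved stays moved. The work goes in short steps, Python scripts to look and compute and a shell command to move; the robot and the scene stay as the last step left them, time stands still between calls to the robot, and variables do not carry over. Pictures are saved under pics/ and viewed, about 8 in all and at most 12, crops included, and the job is handed in when it is done.

```bash
ls; mkdir -p pics
python3 - <<'E'
from workcell import read_state, optics, manip
import cv2,numpy as np
print(manip.pinch_z); s=read_state(); print({k:np.round(v,3).tolist() for k,v in s.items()})
ims=[]
for c in("top","side"):
    p,d=optics.snapshot(c); ims.append(p)
    for t in ["lever_ball","clamp_grip","disc_red_mid","disc_white_mid","console","lever_pivot","gate_mid","crossing_far"]:
        r=optics.tip_of(c,t)
        print(c,t,[(np.round(x["at"],4).tolist(),round(float(x["score"]),2)) for x in r[:2]])
cv2.imwrite("pics/a.png",cv2.resize(np.vstack(ims)[:,:,::-1],(400*1,600)))
cv2.imwrite("pics/top.png",ims[0][:,:,::-1]);cv2.imwrite("pics/side.png",ims[1][:,:,::-1])
E
```

```text
pics
0.0187
{'clock': 0.0, 'joint_positions': [-1.266, 0.468, -0.012, 1.604, 0.006, 1.071, -0.056], 'dq': [-0.002, -0.0, -0.0, -0.001, 0.0, 0.001, 0.001], 'effort': [-0.0, -52.058, -0.012, -24.375, -0.057, 0.017, 0.0], 'tcp_pos': [0.221, 0.611, 0.214], 'orientation': [[-0.94, 0.341, -0.001], [0.341, 0.94, -0.002], [-0.0, -0.002, -1.0]], 'contact_force': [-0.929, -0.976, 0.058], 'moment': [-0.001, 0.053, -0.011], 'width': 0.092}
top lever_ball [([0.5983, 0.0055, 0.1157], 0.69), ([0.6203, -0.0834, 0.1843], 0.53)]
top clamp_grip [([0.6221, 0.1343, 0.1797], 0.62)]
top disc_red_mid [([0.533, -0.114, 0.1242], 0.55), ([0.6018, 0.0081, 0.1185], 0.39)]
top disc_white_mid [([0.5458, 0.0849, 0.1303], 0.65)]
top console [([0.5882, -0.0093, -0.0008], 0.94)]
top lever_pivot []
top gate_mid [([0.5888, -0.014, 0.1185], 0.76), ([0.6242, -0.0849, 0.1847], 0.21)]
top crossing_far [([0.6, 0.0057, 0.1169], 0.56)]
side lever_ball [([0.5718, -0.0319, 0.1202], 0.68), ([0.6234, -0.0842, 0.1796], 0.63)]
side clamp_grip [([0.6252, 0.1317, 0.1773], 0.63)]
side disc_red_mid [([0.5353, -0.1089, 0.1257], 0.49)]
side disc_white_mid [([0.5484, 0.0885, 0.13], 0.57), ([0.5001, 0.4324, -0.005], 0.27)]
side console [([0.5848, -0.0139, -0.0012], 0.59)]
side lever_pivot []
side gate_mid [([0.585, -0.0144, 0.1201], 0.66)]
side crossing_far [([0.5996, 0.006, 0.1182], 0.59)]
```

View pics/top.png

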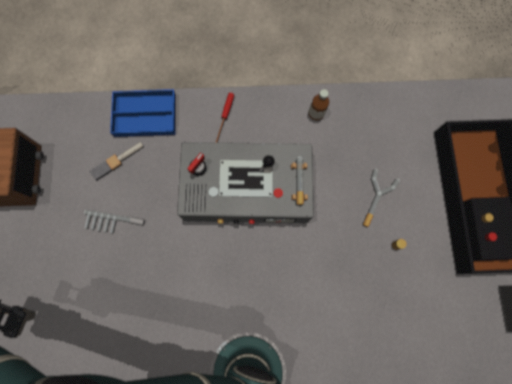

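View pics/side.png

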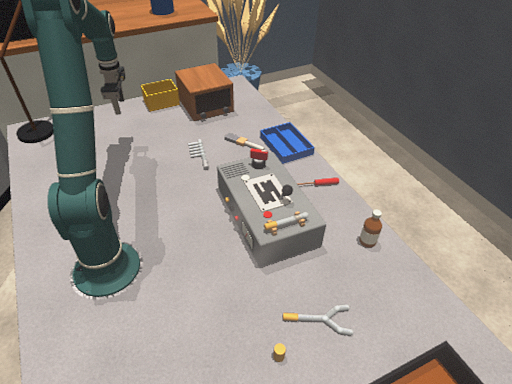

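The top view shows the console near (245,180), the knob at (196,163), the ball at (268,161), the red disc at (278,193) on the right end and the white disc on the left. The disc geometry puts the console at (0.586, -0.0145) with a yaw of about -0.065. The predicted knob and ball positions match the detections.

```bash
cat > h.py <<'E'
import numpy as np,sys
from workcell import read_state
C=np.array([0.586,-0.0145]);YAW=-0.065
c,s=np.cos(YAW),np.sin(YAW);R2=np.array([[c,-s],[s,c]])
def ball(gx,gy):  # gate plane mm -> ball world
    v=np.array([gx,gy,112.]);v*=.190/np.linalg.norm(v)
    return np.r_[C+R2@v[:2],v[2]+.006]
def gate(p):  # ball world -> gate mm (direction only)
    q=R2.T@(np.array(p[:2])-C); h=np.sqrt(max(.19**2-q@q,1e-6)); return q*112/h
def rep():
    st=read_state();O=np.array(st["orientation"])
    print("t",round(st["clock"],2),"tcp",np.round(st["tcp_pos"],4),"xang",round(float(np.arctan2(O[1,0],O[0,0])),3),"tz",np.round(O[:,2],3),"F",np.round(st["contact_force"],1),"M",np.round(st["moment"],2),"w",round(float(st["width"]),4),"gate",np.round(gate(st["tcp_pos"]),1))
    return st,O
def go(p):
    st,O=rep(); print("to",np.round(p,4),"delta tool cm",np.round(O.T@(np.array(p)-st["tcp_pos"])*100,2))
E
python3 -m pendant '{"xyz":[[-4.15,-2.4,-0.4],[-4.15,-2.4,-0.4],[-4.15,-2.4,-0.4],[-4.15,-2.4,-0.4],[-4.15,-2.4,-0.4],[-4.15,-2.4,-0.4],[-4.15,-2.4,-0.4],[-4.15,-2.4,-0.4]],"rot":[[0,0,0],[0,0,0],[0,0,0],[0,0,0],[0,0,0],[0,0,0],[0,0,0],[0,0,0]],"fingers":[-1,-1,-1,-1,-1,-1,-1,-1]}'
python3 -c "
from h import *; go([.624,.133,.26])"
```

```text
clock: 1.7
tcp_pos: [0.4693, 0.3158, 0.2471]
orientation: [[-0.94, 0.341, 0.001], [0.341, 0.94, 0.001], [-0.0, 0.001, -1.0]]
contact_force: [0.0, -0.1, 0.5]
width: 0.0923
t 1.7 tcp [0.4693 0.3158 0.2471] xang 2.794 tz [ 0.001  0.001 -1.   ] F [ 0.  -0.1  0.5] M [ 0.03 -0.04 -0.  ] w 0.0923 gate [-15444.2  36067.4]
to [0.624 0.133 0.26 ] delta tool cm [-20.77 -11.91  -1.29]
```

```bash
python3 -m pendant '{"xyz":[[-4.15,-2.38,-0.26],[-4.15,-2.38,-0.26],[-4.15,-2.38,-0.26],[-4.15,-2.38,-0.26],[-4.15,-2.38,-0.26],[0,0,0],[0,0,0],[0,0,0]],"rot":[[0,0,0],[0,0,0],[0,0,0],[0,0,0],[0,0,0],[0,0,0.122],[0,0,0.122],[0,0,0.122]],"fingers":[-1,-1,-1,-1,-1,-1,-1,-1]}'
python3 - <<'E'
from h import *
from workcell import optics
import cv2
go([.624,.133,.1595])
p,d=optics.snapshot("side")
for t in ["clamp_grip","lever_ball"]:
    print(t,[(np.round(x["at"],4).tolist(),round(float(x["score"]),2)) for x in optics.tip_of("side",t)[:2]])
cv2.imwrite("pics/b.png",cv2.resize(p[110:270,180:360,::-1],None,fx=3.5,fy=3.5))
E
```

```text
clock: 2.5
tcp_pos: [0.623, 0.1342, 0.2594]
orientation: [[-0.752, 0.659, -0.0], [0.659, 0.752, 0.0], [0.0, -0.0, -1.0]]
contact_force: [0.2, 0.9, -0.6]
width: 0.0916
t 2.5 tcp [0.623  0.1342 0.2594] xang 2.422 tz [-0.  0. -1.] F [ 0.2  0.9 -0.6] M [-0.03 -0.03 -0.03] w 0.0916 gate [ 27.1 150.2]
to [0.624  0.133  0.1595] delta tool cm [-0.16 -0.02  9.99]
clamp_grip [([0.6272, 0.1359, 0.1789], 0.74)]
lever_ball [([0.6224, -0.0839, 0.1766], 0.52)]
```

View pics/b.png

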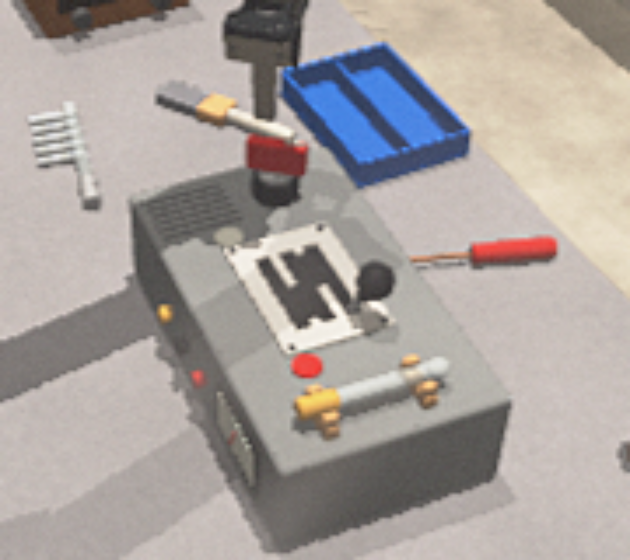

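The fingers are above the red bar and aligned with it, so I'll descend and grip.

```bash
python3 -m pendant '{"xyz":[[-0.16,0,3],[0,0,3],[0,0,2.5],[0,0,1.4],[0,0,0],[0,0,0],[0,0,0],[0,0,0]],"rot":[[0,0,0],[0,0,0],[0,0,0],[0,0,0],[0,0,0],[0,0,0],[0,0,0],[0,0,0]],"fingers":[-1,-1,-1,-1,1,1,1,1]}'
python3 -c "
from h import *; rep()"
```

```text
clock: 3.45
tcp_pos: [0.6248, 0.1339, 0.1621]
orientation: [[-0.756, 0.655, 0.002], [0.655, 0.756, 0.001], [-0.001, 0.002, -1.0]]
contact_force: [0.1, -0.0, 0.6]
width: 0.0624
t 3.45 tcp [0.6248 0.1339 0.1621] xang 2.428 tz [ 0.002  0.001 -1.   ] F [ 0.1 -0.   0.6] M [-0.02  0.02 -0.05] w 0.0624 gate [ 29.  150.5]
```

Still closing slowly; continue.

```bash
python3 -m pendant '{"xyz":[[0,0,0.2],[0,0,0],[0,0,0],[0,0,0],[0,0,0],[0,0,0],[0,0,0],[0,0,0]],"rot":[[0,0,0],[0,0,0],[0,0,0],[0,0,0],[0,0,0],[0,0,0],[0,0,0],[0,0,0]],"fingers":[1,1,1,1,1,1,1,1]}'
python3 -c "
from h import *; rep()"
```

```text
clock: 4.25
tcp_pos: [0.6235, 0.1333, 0.1586]
orientation: [[-0.756, 0.655, -0.001], [0.655, 0.756, -0.001], [0.0, -0.001, -1.0]]
contact_force: [-3.1, -2.2, 2.3]
width: 0.0158
t 4.25 tcp [0.6235 0.1333 0.1586] xang 2.428 tz [-0.001 -0.001 -1.   ] F [-3.1 -2.2  2.3] M [-0.38  0.57  0.24] w 0.0158 gate [ 27.5 148.2]
```

```bash
python3 -m pendant '{"xyz":[[0,0,0],[0,0,0],[0,0,0],[0,0,0],[0,0,0],[0,0,0],[0,0,0],[0,0,0]],"rot":[[0,0,-0.14],[0,0,-0.14],[0,0,-0.14],[0,0,-0.14],[0,0,-0.14],[0,0,-0.14],[0,0,-0.14],[0,0,-0.14]],"fingers":[1,1,1,1,1,1,1,1]}'
python3 -c "
from h import *; rep()"
python3 -m pendant '{"xyz":[[0,0,0],[0,0,0],[0,0,0]],"rot":[[0,0,-0.1],[0,0,-0.08],[0,0,0]],"fingers":[1,1,1]}'
python3 -c "
from h import *; rep()"
```

```text
clock: 5.05
tcp_pos: [0.6235, 0.1333, 0.1586]
orientation: [[-0.917, -0.399, -0.001], [-0.399, 0.917, -0.0], [0.001, 0.0, -1.0]]
contact_force: [-2.1, -1.4, 0.4]
width: 0.0157
t 5.05 tcp [0.6235 0.1333 0.1586] xang -2.731 tz [-0.001 -0.    -1.   ] F [-2.1 -1.4  0.4] M [-0.28  0.48 -0.11] w 0.0157 gate [ 27.5 148.2]
clock: 5.35
tcp_pos: [0.6235, 0.1333, 0.1585]
orientation: [[-0.833, -0.553, -0.001], [-0.553, 0.833, -0.0], [0.001, 0.001, -1.0]]
contact_force: [-2.7, -1.6, 2.3]
width: 0.0157
t 5.35 tcp [0.6235 0.1333 0.1585] xang -2.556 tz [-0.001 -0.    -1.   ] F [-2.7 -1.6  2.3] M [-0.27  0.67  0.05] w 0.0157 gate [ 27.5 148.1]
```

```bash
python3 -m pendant '{"xyz":[[0,0,0],[0,0,0]],"rot":[[0,0,-0.06],[0,0,0]],"fingers":[1,1]}'
python3 -c "
from h import *; rep()"
python3 -m pendant '{"xyz":[[0,0,0],[0,0,0],[0,0,0],[0,0,0],[0,0,-3],[0,0,-4],[0,0,-4]],"rot":[[0,0,0.06],[0,0,0],[0,0,0],[0,0,0],[0,0,0],[0,0,0],[0,0,0]],"fingers":[-0.2,-0.2,-0.2,-0.2,-0.2,-0.2,-0.2]}'
python3 -c "
from h import *; rep(); print(ball(26,-45));print(ball(-26,-46))"
```

```text
clock: 5.55
tcp_pos: [0.6237, 0.1335, 0.1586]
orientation: [[-0.801, -0.599, -0.001], [-0.599, 0.801, 0.0], [0.0, 0.001, -1.0]]
contact_force: [-2.6, -0.2, 1.9]
width: 0.0164
t 5.55 tcp [0.6237 0.1335 0.1586] xang -2.5 tz [-0.001  0.    -1.   ] F [-2.6 -0.2  1.9] M [-0.16  0.74 -0.77] w 0.0164 gate [ 27.7 148.7]
clock: 6.25
tcp_pos: [0.6237, 0.1338, 0.2694]
orientation: [[-0.833, -0.553, -0.001], [-0.553, 0.833, -0.0], [0.001, 0.0, -1.0]]
contact_force: [0.6, -0.3, 0.5]
width: 0.055
t 6.25 tcp [0.6237 0.1338 0.2694] xang -2.555 tz [-0.001 -0.    -1.   ] F [ 0.6 -0.3  0.5] M [ 0.04 -0.07  0.04] w 0.055 gate [ 27.8 149.5]
[ 0.62142712 -0.08619978  0.17834866]
[ 0.54160942 -0.08233563  0.17783656]
```

```bash
sed -i 's/0.586,-0.0145/0.5853,-0.0145/' h.py
python3 -m pendant '{"xyz":[[0,0,0],[0,0,0],[0,0,0],[0,0,0],[0,0,0],[0,0,0],[0,0,0],[0,0,0]],"rot":[[0,0,-0.115],[0,0,-0.115],[0,0,-0.115],[0,0,-0.115],[0,0,-0.115],[0,0,-0.115],[0,0,-0.115],[0,0,-0.115]],"fingers":[-0.3,-0.3,-0.3,-0.3,-0.3,-0.3,-0.3,-0.3]}'
python3 -m pendant '{"xyz":[[4.4,-0.23,0],[4.4,-0.23,0],[4.4,-0.23,0],[4.4,-0.23,0],[4.4,-0.23,0],[0,0,0]],"rot":[[0,0,0],[0,0,0],[0,0,0],[0,0,0],[0,0,0],[0,0,0]],"fingers":[-0.3,-0.3,-0.3,-0.3,-0.3,-0.3]}'
python3 - <<'E'
from h import *
from workcell import optics
import cv2
b=ball(26,-45); go(b-[0,0,.0187]); print(np.round(read_state()["joint_positions"],2))
p,d=optics.snapshot("side")
for t in ["clamp_grip","lever_ball"]:
    print(t,[(np.round(x["at"],4).tolist(),round(float(x["score"]),2)) for x in optics.tip_of("side",t)[:2]])
cv2.imwrite("pics/c.png",cv2.resize(p[110:270,180:360,::-1],None,fx=3.5,fy=3.5))
E
```

```text
clock: 7.05
tcp_pos: [0.6241, 0.1338, 0.2686]
orientation: [[-0.06, -0.998, 0.0], [-0.998, 0.06, 0.0], [-0.0, -0.0, -1.0]]
contact_force: [0.5, -0.4, -0.4]
width: 0.0599
clock: 7.65
tcp_pos: [0.6208, -0.0892, 0.267]
orientation: [[-0.082, -0.997, -0.002], [-0.997, 0.082, -0.002], [0.002, 0.002, -1.0]]
contact_force: [-0.0, -0.9, -0.9]
width: 0.0597
t 7.65 tcp [ 0.6208 -0.0892  0.267 ] xang -1.653 tz [-0.002 -0.002 -1.   ] F [-0.  -0.9 -0.9] M [0.04 0.03 0.04] w 0.0597 gate [ 26.4 -47.3]
to [ 0.6207 -0.0862  0.1596] delta tool cm [-3.200e-01  1.000e-02  1.074e+01]
[ 0.54  0.47 -0.63  1.57  0.29  1.2   2.92]
clamp_grip [([0.6241, 0.1327, 0.1773], 0.56)]
lever_ball [([0.6218, -0.085, 0.1783], 0.44)]
```

View pics/c.png

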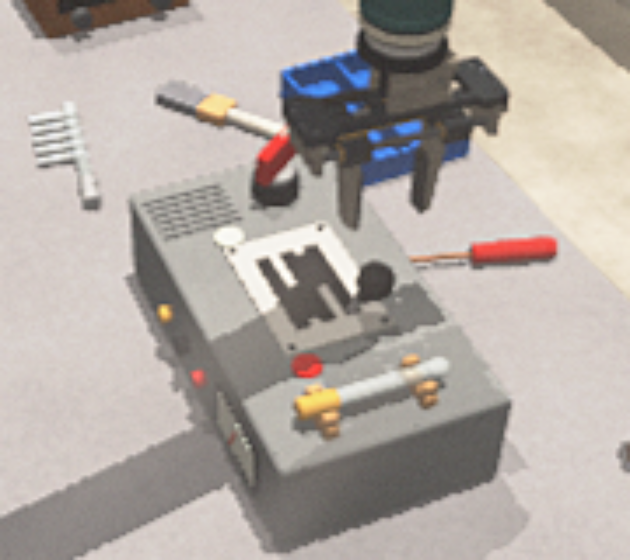

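j7 is at the edge of its range, so I'll take the equivalent half-turn grasp.

```bash
python3 -m pendant '{"xyz":[[-0.3,0,0],[0,0,0],[0,0,0],[0,0,0],[0,0,0],[0,0,0],[0,0,0],[0,0,0]],"rot":[[0,0,0.145],[0,0,0.145],[0,0,0.145],[0,0,0.145],[0,0,0.145],[0,0,0.145],[0,0,0.145],[0,0,0.145]],"fingers":[-0.3,-0.3,-0.3,-0.3,-0.3,-0.3,-0.3,-0.3]}'
python3 -m pendant '{"xyz":[[0,0,0],[0,0,0],[0,0,0],[0,0,0],[0,0,0],[0,0,0],[0,0,0],[0,0,0]],"rot":[[0,0,0.145],[0,0,0.145],[0,0,0.145],[0,0,0.145],[0,0,0.145],[0,0,0.145],[0,0,0.145],[0,0,0.145]],"fingers":[-0.3,-0.3,-0.3,-0.3,-0.3,-0.3,-0.3,-0.3]}'
python3 -m pendant '{"xyz":[[0,0,0],[0,0,0],[0,0,0],[0,0,0],[0,0,0],[0,0,0],[0,0,0]],"rot":[[0,0,0.145],[0,0,0.145],[0,0,0.145],[0,0,0.145],[0,0,0.145],[0,0,0.08],[0,0,0]],"fingers":[-0.3,-0.3,-0.3,-0.3,-0.3,-0.3,-0.3]}'
python3 -c "
from h import *
b=ball(26,-45); go(b-[0,0,.0187]); print(np.round(read_state()['joint_positions'],2))"
```

```text
clock: 8.6
tcp_pos: [0.622, -0.0687, 0.2682]
orientation: [[-0.94, -0.34, -0.001], [-0.34, 0.94, -0.001], [0.001, -0.0, -1.0]]
contact_force: [0.7, 0.2, -0.4]
width: 0.0599
clock: 9.4
tcp_pos: [0.622, -0.0686, 0.2683]
orientation: [[-0.687, 0.726, -0.001], [0.726, 0.687, -0.0], [0.0, -0.001, -1.0]]
contact_force: [0.3, 0.5, -0.9]
width: 0.0595
clock: 10.1
tcp_pos: [0.622, -0.0688, 0.2683]
orientation: [[0.041, 0.999, -0.001], [0.999, -0.041, -0.001], [-0.001, -0.001, -1.0]]
contact_force: [-0.9, 0.1, 0.9]
width: 0.0596
t 10.1 tcp [ 0.622  -0.0688  0.2683] xang 1.529 tz [-0.001 -0.001 -1.   ] F [-0.9  0.1  0.9] M [-0.03  0.04  0.04] w 0.0596 gate [ 25.2 -32.6]
to [ 0.6207 -0.0862  0.1596] delta tool cm [-1.73 -0.05 10.87]
[ 0.08  0.38 -0.03  1.61  0.01  1.16  0.01]
```

```bash
python3 -m pendant '{"xyz":[[-1.72,-0.05,0],[0,0,3],[0,0,3],[0,0,3],[0,0,1.9],[0,0,0],[0,0,0],[0,0,0]],"rot":[[0,0,0.023],[0,0,0],[0,0,0],[0,0,0],[0,0,0],[0,0,0],[0,0,0],[0,0,0]],"fingers":[-0.3,-0.3,-0.3,-0.3,-0.3,1,1,1]}'
python3 -m pendant '{"xyz":[[0,0,0],[0,0,0],[0,0,0],[0,0,0]],"rot":[[0,0,0],[0,0,0],[0,0,0],[0,0,0]],"fingers":[1,1,1,1]}'
python3 -c "
from h import *
b=ball(26,-45); go(b-[0,0,.0187])"
```

```text
clock: 10.9
tcp_pos: [0.6211, -0.0906, 0.1604]
orientation: [[0.07, 0.998, 0.001], [0.998, -0.07, -0.001], [-0.001, 0.001, -1.0]]
contact_force: [-0.3, -0.3, 1.0]
width: 0.0379
clock: 11.3
tcp_pos: [0.6211, -0.091, 0.1601]
orientation: [[0.071, 0.997, 0.001], [0.997, -0.071, -0.001], [-0.001, 0.001, -1.0]]
contact_force: [0.2, -1.6, 5.9]
width: 0.0364
t 11.3 tcp [ 0.6211 -0.091   0.1601] xang 1.5 tz [ 0.001 -0.001 -1.   ] F [ 0.2 -1.6  5.9] M [-0.42 -0.01 -0.01] w 0.0364 gate [ 26.8 -48.7]
to [ 0.6207 -0.0862  0.1596] delta tool cm [ 0.48 -0.07  0.05]
```

```bash
python3 -m pendant '{"xyz":[[0,0,0],[0.5,0,0],[0,0,0],[0,0,0],[0,0,0],[0,0,0]],"rot":[[0,0,0],[0,0,0],[0,0,0],[0,0,0],[0,0,0],[0,0,0]],"fingers":[-0.3,-0.3,1,1,1,1]}'
python3 -c "
from h import *
b=ball(26,-45); go(b-[0,0,.0187])"
```

```text
clock: 11.9
tcp_pos: [0.6204, -0.0849, 0.1584]
orientation: [[0.07, 0.998, -0.002], [0.998, -0.07, -0.0], [-0.0, -0.002, -1.0]]
contact_force: [1.5, 0.8, -2.6]
width: 0.0366
t 11.9 tcp [ 0.6204 -0.0849  0.1584] xang 1.501 tz [-0.002 -0.    -1.   ] F [ 1.5  0.8 -2.6] M [ 0.2  -0.23 -0.04] w 0.0366 gate [ 25.6 -44. ]
to [ 0.6207 -0.0862  0.1596] delta tool cm [-0.13  0.04 -0.13]
```

```bash
cat >> h.py <<'E'
def lv():
    st=read_state();p=np.array(st["tcp_pos"])+[0,0,.0187]
    q=np.r_[R2.T@(p[:2]-C),p[2]-.006]*1000
    F=np.array(st["contact_force"]);f=np.r_[R2.T@F[:2],F[2]]
    print("t",round(st["clock"],2),"ball",np.round(q,1),"gate",np.round(q[:2]*112/q[2],1),"Fconsole",np.round(f,1),"w",round(float(st["width"]),4),"|r|",round(float(np.linalg.norm(q)),1))
E
python3 -m pendant '{"xyz":[[0.9,0.06,-0.28],[0.9,0.06,-0.26],[0.9,0.06,-0.24],[0.9,0.06,-0.22]],"rot":[[0,0,0],[0,0,0],[0,0,0],[0,0,0]],"fingers":[1,1,1,1]}' | grep force; python3 -c "
from h import *
lv()"
python3 -m pendant '{"xyz":[[0.98,0.03,-0.12],[0.98,0.015,-0.08],[0.98,0.01,-0.05],[0.98,0.01,-0.02],[0,0,0]],"rot":[[0,0,0],[0,0,0],[0,0,0],[0,0,0],[0,0,0]],"fingers":[1,1,1,1,1]}' | grep force; python3 -c "
from h import *
lv()"
```

```text
contact_force: [-0.2, -1.0, -7.2]
t 12.3 ball [ 41.5 -31.6 181.1] gate [ 25.7 -19.5] Fconsole [-0.2 -1.  -7.2] w 0.0365 |r| 188.4
contact_force: [-0.6, -1.7, -4.5]
t 12.8 ball [ 42.6   9.  183.8] gate [26.   5.5] Fconsole [-0.5 -1.8 -4.5] w 0.0367 |r| 188.9
```

```bash
python3 -m pendant '{"xyz":[[0,-0.4,0],[0,-0.4,0],[0,0,0]],"rot":[[0,0,0],[0,0,0],[0,0,0]],"fingers":[1,1,1]}' | grep force; python3 -c "
from h import *
lv()"
```

```text
contact_force: [11.4, 1.1, -11.5]
t 13.1 ball [ 39.    7.8 184.9] gate [23.7  4.7] Fconsole [ 11.3   1.8 -11.5] w 0.0366 |r| 189.1
```

```bash
python3 -m pendant '{"xyz":[[0.25,-0.02,0.1],[0.25,-0.02,0.1],[0.25,-0.02,0.05],[0.25,-0.02,0.05]],"rot":[[0,0,0],[0,0,0],[0,0,0],[0,0,0]],"fingers":[1,1,1,1]}' | grep force; python3 -c "
from h import *
lv()"
```

```text
contact_force: [7.7, -6.4, 1.9]
t 13.5 ball [ 39.4  13.3 184.3] gate [24.   8.1] Fconsole [ 8.1 -5.8  1.9] w 0.0366 |r| 188.9
```

```bash
python3 -m pendant '{"xyz":[[0.25,-0.04,0.04],[0.25,-0.04,0.04],[0.25,-0.04,0.04]],"rot":[[0,0,0],[0,0,0],[0,0,0]],"fingers":[1,1,1]}' | grep force; python3 -c "
from h import *
lv()"
```

```text
contact_force: [9.5, -6.1, 3.1]
t 13.8 ball [ 39.1  20.8 183.7] gate [23.8 12.7] Fconsole [ 9.9 -5.5  3.1] w 0.0365 |r| 188.9
```

```bash
python3 -m pendant '{"xyz":[[0.25,-0.03,0.05],[0.25,-0.03,0.05],[0.25,-0.03,0.05]],"rot":[[0,0,0],[0,0,0],[0,0,0]],"fingers":[1,1,1]}' | grep force; python3 -c "
from h import *
lv()"
```

```text
contact_force: [4.1, -0.3, 6.8]
t 14.1 ball [ 38.2  29.6 182.7] gate [23.4 18.2] Fconsole [4.1 0.  6.8] w 0.0365 |r| 188.9
```

```bash
python3 -m pendant '{"xyz":[[0,-0.25,0],[0,-0.25,0],[0,0,0]],"rot":[[0,0,0],[0,0,0],[0,0,0]],"fingers":[1,1,1]}' | grep force; python3 -c "
from h import *
lv()"
```

```text
contact_force: [12.4, 2.0, 0.2]
t 14.4 ball [ 34.9  33.4 182.9] gate [21.4 20.5] Fconsole [12.2  2.8  0.2] w 0.0366 |r| 189.1
```

```bash
python3 -m pendant '{"xyz":[[0.2,-0.05,0.02],[0.2,-0.05,0.02],[0,0,0]],"rot":[[0,0,0],[0,0,0],[0,0,0]],"fingers":[1,1,1]}' | grep force; python3 -c "
from h import *
lv()"
```

```text
contact_force: [6.0, 1.8, 6.3]
t 14.7 ball [ 31.9  37.2 182.4] gate [19.6 22.8] Fconsole [5.9 2.2 6.3] w 0.0365 |r| 188.9
```

```bash
python3 -m pendant '{"xyz":[[0.03,-0.3,-0.02],[0.03,-0.3,-0.02],[0.03,-0.3,-0.03],[0,0,0]],"rot":[[0,0,0],[0,0,0],[0,0,0],[0,0,0]],"fingers":[1,1,1,1]}' | grep force; python3 -c "
from h import *
lv()"
```

```text
contact_force: [5.7, 1.6, 6.2]
t 15.1 ball [ 23.2  37.9 183.5] gate [14.2 23.2] Fconsole [5.6 2.  6.2] w 0.0364 |r| 188.8
```

```bash
python3 -m pendant '{"xyz":[[0,-0.4,-0.06],[0,-0.4,-0.05],[0,-0.4,-0.04],[0,-0.4,-0.03],[0,-0.4,-0.02],[0,-0.2,0]],"rot":[[0,0,0],[0,0,0],[0,0,0],[0,0,0],[0,0,0],[0,0,0]],"fingers":[1,1,1,1,1,1]}' | grep force; python3 -c "
from h import *
lv()"
```

```text
contact_force: [5.7, 0.3, 5.8]
t 15.7 ball [  1.3  37.6 185.4] gate [ 0.8 22.7] Fconsole [5.7 0.7 5.8] w 0.0364 |r| 189.2
```

```bash
python3 -m pendant '{"xyz":[[-0.6,0,-0.15],[-0.6,0,-0.15],[-0.6,0,-0.1],[-0.6,0,-0.1],[-0.6,0,-0.07],[-0.6,0,-0.05],[-0.6,0,-0.02],[0,0,0]],"rot":[[0,0,0],[0,0,0],[0,0,0],[0,0,0],[0,0,0],[0,0,0],[0,0,0],[0,0,0]],"fingers":[1,1,1,1,1,1,1,1]}' | grep force; python3 -c "
from h import *
lv()"
```

```text
contact_force: [1.0, 1.1, 7.2]
t 16.5 ball [ -4.2  -6.1 188.3] gate [-2.5 -3.7] Fconsole [1.  1.2 7.2] w 0.0363 |r| 188.5
```

```bash
python3 -m pendant '{"xyz":[[0,-0.4,-0.1],[-0.25,0,-0.05],[-0.25,0,-0.02],[-0.25,0,0]],"rot":[[0,0,0],[0,0,0],[0,0,0],[0,0,0]],"fingers":[1,1,1,1]}' | grep force; python3 -c "
from h import *
lv()"
```

```text
contact_force: [3.0, 1.8, -1.9]
t 16.9 ball [ -9.4 -12.4 188.2] gate [-5.6 -7.4] Fconsole [ 2.8  1.9 -1.9] w 0.0368 |r| 188.8
```

```bash
python3 -m pendant '{"xyz":[[-0.25,0,0.01],[-0.25,0,0.01],[-0.25,0,0.02]],"rot":[[0,0,0],[0,0,0],[0,0,0]],"fingers":[1,1,1]}' | grep force; python3 -c "
from h import *
lv()"
```

```text
contact_force: [2.8, 4.8, -7.1]
t 17.2 ball [-10.  -19.7 187.7] gate [ -5.9 -11.8] Fconsole [ 2.5  5.  -7.1] w 0.0363 |r| 189.0
```

```bash
python3 -m pendant '{"xyz":[[0,-0.3,0.05],[0,-0.3,0.05],[0,0,0]],"rot":[[0,0,0],[0,0,0],[0,0,0]],"fingers":[1,1,1]}' | grep force; python3 -c "
from h import *
lv()"
```

```text
contact_force: [4.4, 4.5, -6.9]
t 17.5 ball [-14.5 -19.1 187.6] gate [ -8.7 -11.4] Fconsole [ 4.1  4.8 -6.9] w 0.0364 |r| 189.1
```

```bash
python3 -m pendant '{"xyz":[[0.15,-0.4,0.08],[0,-0.4,0.08],[0,-0.4,0.08],[0,-0.4,0.08],[0,-0.4,0.08],[0,-0.4,0.08],[0,-0.4,0.09],[0,-0.1,0]],"rot":[[0,0,0],[0,0,0],[0,0,0],[0,0,0],[0,0,0],[0,0,0],[0,0,0],[0,0,0]],"fingers":[1,1,1,1,1,1,1,1]}' | grep force; python3 -c "
from h import *
lv()"
```

```text
contact_force: [5.4, -0.5, 3.6]
t 18.3 ball [-42.4 -19.2 183.4] gate [-25.9 -11.7] Fconsole [ 5.4 -0.1  3.6] w 0.0365 |r| 189.2
```

```bash
python3 -m pendant '{"xyz":[[-0.66,0.05,0],[-0.66,0.05,0.06],[-0.66,0.05,0.1],[-0.66,0.06,0.15],[-0.66,0.06,0.18],[-0.66,0.06,0.18],[-0.66,0.07,0.2],[0,0,0]],"rot":[[0,0,0],[0,0,0],[0,0,0],[0,0,0],[0,0,0],[0,0,0],[0,0,0],[0,0,0]],"fingers":[1,1,1,1,1,1,1,1]}' | grep force; python3 -c "
from h import *
lv()"
python3 -m pendant '{"xyz":[[-0.45,0.05,0.15],[-0.3,0.03,0.1],[0,0,0]],"rot":[[0,0,0],[0,0,0],[0,0,0]],"fingers":[1,1,1]}' | grep force; python3 -c "
from h import *
lv()"
```

```text
contact_force: [-0.3, 0.4, 0.5]
t 19.1 ball [-41.1 -65.8 172.3] gate [-26.7 -42.8] Fconsole [-0.3  0.4  0.5] w 0.0366 |r| 188.9
contact_force: [-1.0, 3.3, 2.3]
t 19.4 ball [-40.1 -71.  170.4] gate [-26.4 -46.7] Fconsole [-1.2  3.3  2.3] w 0.0366 |r| 188.9
```

```bash
python3 -m pendant '{"xyz":[[-0.3,0,0.05],[0,0,0]],"rot":[[0,0,0],[0,0,0]],"fingers":[1,1]}' | grep force; python3 -c "
from h import *
lv()"
python3 -m pendant '{"xyz":[[0.35,0,0],[0,0,0],[0,0,0],[0,0,0]],"rot":[[0,0,0],[0,0,0],[0,0,0],[0,0,0]],"fingers":[1,-0.3,-0.3,-0.3]}' | grep -E "force|width"
python3 -c "
from h import *
lv()"
```

```text
contact_force: [-1.8, 9.7, 4.9]
t 19.6 ball [-40.  -71.5 170.2] gate [-26.3 -47. ] Fconsole [-2.5  9.5  4.9] w 0.0369 |r| 188.9
contact_force: [-0.3, 0.7, -0.9]
width: 0.0583
t 20.0 ball [-39.4 -72.3 170. ] gate [-26.  -47.6] Fconsole [-0.3  0.7 -0.9] w 0.0583 |r| 188.9
```

```bash
python3 -m pendant '{"xyz":[[0,0,-3],[0,0,-4],[0,0,-4],[0,0,0],[0,0,0],[0,0,0],[0,0,0]],"rot":[[0,0,0],[0,0,0],[0,0,0],[0,0,0.13],[0,0,0.13],[0,0,0.13],[0,0,0.13]],"fingers":[-0.3,-0.3,-0.3,-0.3,-0.3,-0.3,-0.3]}' | grep force
python3 -m pendant '{"xyz":[[0,0,0],[0,0,0],[0,0,0],[0,0,0]],"rot":[[0,0,0.13],[0,0,0.13],[0,0,0.13],[0,0,0]],"fingers":[-0.3,-0.3,-0.3,-0.3]}' | grep force
python3 - <<'E'
from h import *
from workcell import optics
import cv2
go([.6237,.1335,.265]); print(ball(-26,-46))
p,d=optics.snapshot("side")
for t in ["clamp_grip","lever_ball","disc_red_mid"]:
    print(t,[(np.round(x["at"],4).tolist(),round(float(x["score"]),2)) for x in optics.tip_of("side",t)[:2]])
cv2.imwrite("pics/d.png",cv2.resize(p[110:270,180:360,::-1],None,fx=3.5,fy=3.5))
E
```

```text
contact_force: [0.2, 0.7, -0.0]
contact_force: [0.7, 0.4, 0.2]
t 21.1 tcp [ 0.5415 -0.0838  0.2673] xang 0.589 tz [-0.002 -0.001 -1.   ] F [0.7 0.4 0.2] M [-0.07  0.12 -0.  ] w 0.0597 gate [-25.6 -47. ]
to [0.6237 0.1335 0.265 ] delta tool cm [ 18.92 -13.49   0.19]
[ 0.54090942 -0.08233563  0.17783656]
clamp_grip [([0.6239, 0.131, 0.1771], 0.6), ([0.6001, 0.0039, 0.1186], 0.2)]
lever_ball [([0.5405, -0.084, 0.1776], 0.52), ([0.5006, 0.4287, -0.0065], 0.26)]
disc_red_mid []
```

View pics/d.png

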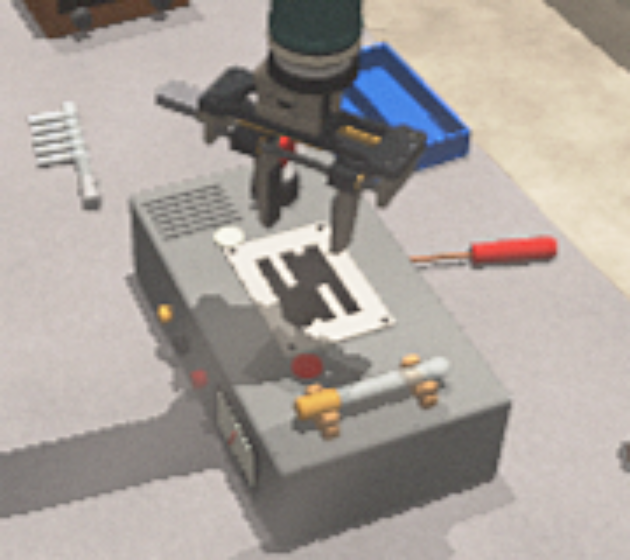

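The stem stands next to the red disc, with the ball in front of the black slot at about (305,310). The detector puts it at (0.5405, -0.084), 1.7 mm from the home prediction. Next I go to the knob.

```bash
python3 -m pendant '{"xyz":[[3.15,-2.25,0],[3.15,-2.25,0],[3.15,-2.25,0],[3.15,-2.25,0],[3.15,-2.25,0],[3.15,-2.25,0],[0,0,0],[0,0,0]],"rot":[[0,0,0],[0,0,0],[0,0,0],[0,0,0],[0,0,0],[0,0,0],[0,0,0],[0,0,0]],"fingers":[-0.3,-0.3,-0.3,-0.3,-0.3,-0.3,-0.3,-0.3]}' | grep force
python3 - <<'E'
from h import *
from workcell import optics
go([.6237,.1335,.1586]); print(np.round(read_state()['joint_positions'],2))
optics.snapshot("top")
for t in ["lever_ball","clamp_grip"]:
    print(t,[(np.round(x["at"],4).tolist(),round(float(x["score"]),2)) for x in optics.tip_of("top",t)[:2]])
E
```

```text
contact_force: [0.7, 0.4, 0.5]
t 22.1 tcp [0.6232 0.1347 0.2666] xang 0.593 tz [-0.003 -0.001 -1.   ] F [0.7 0.4 0.5] M [-0.03  0.06  0.06] w 0.0597 gate [ 28.3 152.3]
to [0.6237 0.1335 0.1586] delta tool cm [ 0.    0.14 10.8 ]
[-0.28  0.4   0.01  1.58 -0.01  1.16 -1.24]
lever_ball [([0.5417, -0.0831, 0.1774], 0.48)]
clamp_grip []
```

```bash
python3 -m pendant '{"xyz":[[0,0.14,3],[0,0,3],[0,0,3],[0,0,1.8],[0,0,0],[0,0,0],[0,0,0],[0,0,0]],"rot":[[0,0,0],[0,0,0],[0,0,0],[0,0,0],[0,0,0],[0,0,0],[0,0,0],[0,0,0]],"fingers":[-0.3,-0.3,-0.3,-0.3,1,1,1,1]}' | grep force
python3 -m pendant '{"xyz":[[0,0,0],[0,0,0],[0,0,0]],"rot":[[0,0,0],[0,0,0],[0,0,0]],"fingers":[1,1,1]}' | grep force
python3 -c "
from h import *
rep()"
```

```text
contact_force: [-0.2, -1.5, -0.2]
contact_force: [-2.0, 0.7, 4.6]
t 23.35 tcp [0.6239 0.1336 0.16  ] xang 0.591 tz [-0.002  0.    -1.   ] F [-2.   0.7  4.6] M [0.16 0.55 0.03] w 0.0156 gate [ 28.8 149.4]
```

```bash
python3 -m pendant '{"xyz":[[0,0,0],[0,0,0],[0,0,0],[0,0,0],[0,0,0],[0,0,0],[0,0,0],[0,0,0]],"rot":[[0,0,0.14],[0,0,0.14],[0,0,0.14],[0,0,0.14],[0,0,0.14],[0,0,0.14],[0,0,0.14],[0,0,0.14]],"fingers":[1,1,1,1,1,1,1,1]}' | grep force
python3 -c "
from h import *
rep()"
python3 -m pendant '{"xyz":[[0,0,0],[0,0,0],[0,0,0]],"rot":[[0,0,0.1],[0,0,0.08],[0,0,0]],"fingers":[1,1,1]}' | grep force
python3 -c "
from h import *
rep()"
python3 -m pendant '{"xyz":[[0,0,0],[0,0,0]],"rot":[[0,0,0.06],[0,0,0]],"fingers":[1,1]}' | grep force
python3 -c "
from h import *
rep()"
```

```text
contact_force: [-1.5, 0.3, 4.4]
t 24.15 tcp [0.624  0.133  0.1601] xang -0.535 tz [-0.002 -0.    -1.   ] F [-1.5  0.3  4.4] M [0.07 0.65 0.09] w 0.016 gate [ 28.7 147.9]
contact_force: [-2.8, -1.2, 5.4]
t 24.45 tcp [0.6239 0.133  0.16  ] xang -0.71 tz [-0.002 -0.001 -1.   ] F [-2.8 -1.2  5.4] M [0.07 0.68 0.25] w 0.0159 gate [ 28.6 147.8]
contact_force: [-2.7, -0.3, 4.6]
t 24.65 tcp [0.624  0.1328 0.16  ] xang -0.768 tz [-0.002 -0.001 -1.   ] F [-2.7 -0.3  4.6] M [-0.01  0.62  0.78] w 0.0163 gate [ 28.7 147.5]
```

```bash
python3 -m pendant '{"xyz":[[0,0,0],[0,0,0],[0,0,0],[0,0,0],[0,0,-3],[0,0,-4],[0,0,-4],[0,0,-3]],"rot":[[0,0,0],[0,0,0],[0,0,0],[0,0,0],[0,0,0],[0,0,0],[0,0,0],[0,0,0]],"fingers":[-0.4,-0.4,-0.4,-0.4,-0.4,-0.4,-0.4,-0.4]}' | grep force
python3 -m pendant '{"xyz":[[-2,4,0],[-2,4,0],[-2,4,0],[-2,4,0],[0,0,0]],"rot":[[0,0,0],[0,0,0],[0,0,0],[0,0,0],[0,0,0]],"fingers":[-0.4,-0.4,-0.4,-0.4,-0.4]}' | grep force
python3 - <<'E'
from h import *
from workcell import optics
import cv2
rep(); ims=[]
for c in("top","side"):
    p,d=optics.snapshot(c); ims.append(p)
    for t in ["lever_ball","clamp_grip","disc_red_mid","cradle_tube","comb_tube","fork_tube"]:
        print(c,t,[(np.round(x["at"],4).tolist(),round(float(x["score"]),2)) for x in optics.tip_of(c,t)[:1]])
a=cv2.resize(ims[0][120:240,150:350],(800,480))[:,:400*2]
cv2.imwrite("pics/e1.png",a[:,:,::-1]);cv2.imwrite("pics/e2.png",cv2.resize(ims[1][110:270,180:360,::-1],None,fx=3.5,fy=3.5))
E
```

```text
contact_force: [0.5, 0.4, 0.3]
contact_force: [1.1, 0.9, 0.3]
t 25.95 tcp [0.451  0.0717 0.2995] xang -0.771 tz [-0.004  0.001 -1.   ] F [1.1 0.9 0.3] M [-0.02  0.13  0.01] w 0.0645 gate [-151.8   84. ]
top lever_ball [([0.5408, -0.0817, 0.1808], 0.5)]
top clamp_grip []
top disc_red_mid []
top cradle_tube [([0.577, -0.1814, 0.1348], 0.64)]
top comb_tube [([0.501, 0.4289, -0.0006], 0.6)]
top fork_tube [([0.5298, -0.4601, 0.0024], 0.57)]
side lever_ball [([0.5409, -0.0825, 0.1774], 0.49)]
side clamp_grip [([0.6254, 0.1317, 0.1792], 0.61)]
side disc_red_mid [([0.5362, -0.1075, 0.1259], 0.54)]
side cradle_tube [([0.5762, -0.1808, 0.1342], 0.78)]
side comb_tube [([0.4999, 0.4302, -0.0035], 0.61)]
side fork_tube [([0.5321, -0.4561, 0.0028], 0.85)]
```

View pics/e1.png

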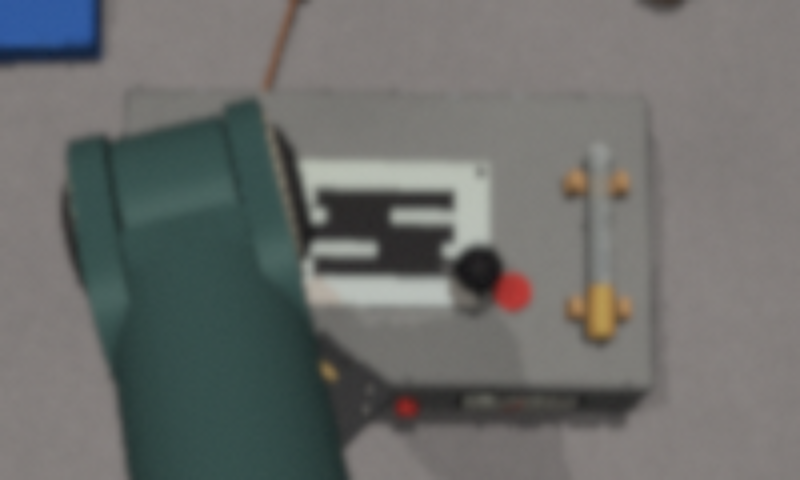

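View pics/e2.png

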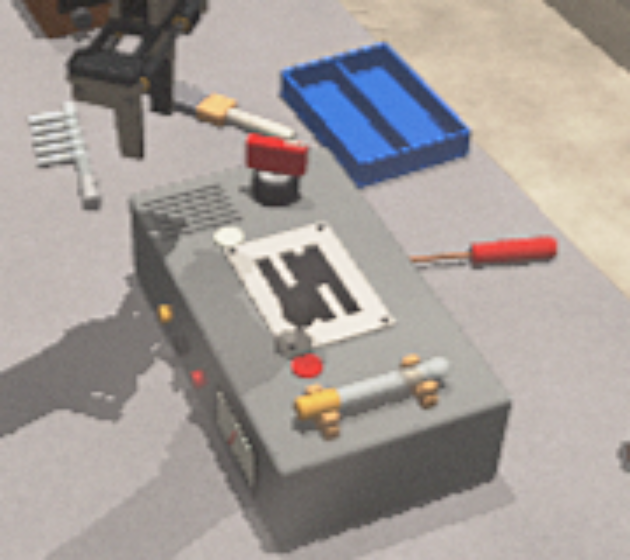

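The top view shows the ball at (478,268) beside the red disc at (512,292). In the side view the knob bar at (277,153) is back in its original locked orientation, the tubes haven't moved and the robot is clear. I'm handing in.

```bash
python3 -c "
from workcell import manip
print(manip.close_job())"
```

```text
the job is handed in; nothing more can be done
None
```

The job is handed in at about 26 s of the 72 s allowed. The range lever is home at the right end of the near lane, beside the red disc, and the clamp knob is back at its clockwise stop.

- **Unlocking:** I turned the knob counter-clockwise until it met the stop, at about 0.77 N m.
- **Gate:** I gripped the ball and felt through the far-to-middle crossing at gate y of about +23 mm. The middle-to-near crossing was at about -11.5 mm.
- **Home:** I pushed the lever to its end stop, where it resisted with about 10 N at a measured gate y of -47 mm.
- **Locking:** I turned the knob clockwise about 1.3 rad until it met the stop, at about 0.78 N m.

**Last checks:**
- **Ball:** both cameras put it at about (0.541, -0.082), within 1 mm of the position predicted for fully home.
- **Knob:** the bar looks as it did at the start, when it was locked. In the final check only the side camera found the knob; the arm hid it from the top camera.
- **Electrodes:** all three look undisturbed in the last pictures, but I have no measured starting positions to compare them with.
- **Robot:** it was clear of everything.

**Mishaps along the way:**
- **Wrist joint:** the last joint reached the edge of its range (2.92 rad) once, so I switched to the equivalent half-turn grasp.
- **Ball grip:** it had to be re-centred once, by 5 mm.

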